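# Let down a wound hand winch

## Robot

A 6-joint arm with a two-finger parallel gripper is mounted at the origin on a cart in front of the work surface, level with it; the furniture and walls round the work are solid. World frame = base frame: x ahead of the robot, y to its left, z up, the work surface at z = 0. Lengths are in mm, angles in rad, forces in N, time in s.
With the tool pointing down it reaches from about 350 to 975 mm from the base axis. Payload 7.1 kg.
Tool frame: the origin (TCP) lies at the very end of the fingers, on their centre line; the grasp point (between the pads) lies 19 mm behind it; z points along the fingers, x is the direction in which the jaws open and shut, and the axes are right-handed (so a half turn about z gives the same grasp; the last joint's range is limited). The gripper opens to 88 mm and grips with 3 to 60 N. Pads are 20 mm wide; open, the fingers measure 115 mm over their backs; the gripper's body (75 mm by 178 mm) begins 61 mm behind the grasp point.
Start: joints at [1.208, 0.423, 1.63, -0, 1.089, -0.019], TCP at [210.635, 588.42, 222.675] pointing down, gripper open.
Joint ranges: [-3, 3], [-0.9, 2.11], [0.09, 2.58], [-1.31, 4.45], [0.11, 2.69], [-2.54, 2.54]. Speed limits (rad/s): [2.39, 2.39, 3.01, 3.14, 3.14, 3.14].

## Interface

Orientations are given as a rotation vector (axis times angle).
In Python, from workcell import * gives the robot as it stands.
- The arm moves only by the tool arm_command, never from a script. Its argument "increments" is a list of rows, each a list of 2 entries, a list of its own where there are three numbers: the shift along the tool's x, y, z in cm, then the turn about the tool's z in degrees. In form: [[[dx, dy, dz], turn], ...]. A call has 1 to 20 rows; each row shifts and turns the pose as measured when the row begins, along the tool's axes as they then stand; what a row does not reach is not made up. A row lasts 1/10 s, in which the tool goes at most 50 mm and 8.59 degrees, less where a joint would pass 70% of its speed; a pose out of reach is approached as far as the arm can. A call is refused whole if a number of a shift passes 5 or a number of a turn 8.59, either way. A call with a gripper value outside its range is refused whole. "gripper" is the opening, from 0 (shut) to 1 (fully open), set as the call begins (left out, the last holds). The fingers move at their own pace and stop on an object; the grip force is fixed at half the most. Time passes only in rows, so rows that do not move let the fingers close. It gives the time, the measured TCP pose, the force and the opening at its end, in the units of the state.
- get_obs(): the state, without advancing time (a new reading comes with each control period).
- get_image(name): name is "scene" or "top"; returns the picture (400x640x3 uint8, red, green, blue); there is no depth.
- camera_params(name): a dict with "K" (3x3 intrinsics, pixels), "rvec" (rotation vector, rad) and "tvec" (3), from world to camera coordinates, as OpenCV has them. Camera axes: x right, y down, z forward; pixel columns grow to the right and rows downward; lengths in mm; the calibration is good to about 2 mm. A picture is of the moment at which its call begins. camera_params takes no time and is no camera call.
- close_job(): hands the job in, once; it reports no verdict.
The state is a dict: "t": time; "qpos": joint angles; "qvel": joint speeds; "joint_torque": joint torques, N m; "ee_pos": TCP position; "orientation": TCP orientation; "ft_force": force on the tool from outside, world axes, zero at the start; "moment": the same for the moment, N m; "width": finger opening in mm.
Only numpy, scipy, OpenCV 4.12 (cv2) and the standard library are available. Lean on these libraries where they do the work, as an engineer would, in place of code of your own. Each camera call takes 0.05 s, during which the arm holds its last target.

## Task

The small bench winch is wound up against its return spring and held by its pawl. Flick the throw lever over to its off end, wind the crank on a little so that the loaded pawl springs clear of the ratchet wheel, then keep hold of the crank and ease the drum slowly back, never letting it run, until you feel it come up against its stop; do not force it there. Let go and leave it resting against the stop with the lever off, without straining the lever and without shifting the parts lying by the winch.

Things in the scene. Friction and masses are not known exactly. Their poses are not given: they have to be found in the camera images.
- winch: bench hand winch without rope, bolted down: grey base plate 180 x 210 x 10 mm, drum upright on it (vertical axis). Origin: on the drum axis at the plate's underside (table height), z up; plate spans x -96..84, y -138..72 mm. Ratchet wheel 116 mm across; crank hub up to 99 mm high; pawl and throw lever stand on the -y side. Set down anywhere, turned up to 20 degrees either way
- axis (a point): point on the drum's vertical axis, 10 mm above the table; the crank knob circles about it at 80 mm radius. A return spring always pulls the drum back (0.5 Nm per rad, counted from joint value -0.70) against 0.38 Nm of dry drag: let go at the start it would run away; near home the drag holds it and it must be pushed the last part. Winding on takes up to 20 N at the knob
- grip (a point): middle of the crank's upright black knob (23 mm across, 38 mm tall, from 92 to 130 mm above the table; it spins freely on its pin, so a hand holding it from above need not turn). This point lies 112 mm above the table, on the knob's axis. The crank arm under the knob ends at 92 mm
- drum (a joint): angle of drum and crank, rad; grows as it is wound on (anticlockwise from above), falls as it is eased back. In the winch's frame the crank points at 0.87 rad + this value from +x towards +y. Starts near 0.95 or 1.34 (16 teeth, 0.393 rad each). Home lies somewhere from 0 to -0.6, set by a collar clamped out of sight under the wheel: it can only be felt
- stop: rubber-tipped sprung buffer (10 mm across) low on the plate under the ratchet wheel, on the -x side of the drum; its spring gives 8 N per mm; it must not be pressed with over 18 N (some 10 N at the knob beyond the usual drag). A lug under the wheel, 48 mm from the axis, comes up against it when the drum is home. Origin at the winch's origin
- post: the throw lever's upright steel post (a turning sleeve), 14 mm across, 46 mm from the pivot; it stands free from 43 mm (upper side of the lever, this origin) to 71 mm above the table
- pivot (a point): point on the vertical pivot of lever and pawl, 45 mm above the table, at (-56, -76) mm in the winch's frame; the pin ends at 58 mm
- lever (a joint): throw lever angle in rad, 0 = on (pawl sprung into the wheel, post straight out from the pivot along the winch's -y), 0.5 = off, its solid end. It grows clockwise seen from above: the post is pushed towards the winch's -x. Takes about 5 to 8 N at the post and stays where it is put
- pawl (a joint): angle in rad of the pawl relative to the lever, which carries it through a light spring: about -0.1 to 0 when it follows the lever, about -0.5 when the lever is off but the loaded tooth still holds the pawl in. Winding the drum on by about 0.06 to 0.15 rad lets it spring clear
- bearing_1: bystander: ball bearing 48 x 48 x 9 mm lying on the winch's base plate, beyond the lever on the +x side; origin under its centre
- bearing_2: bystander: ball bearing 48 x 48 x 9 mm on the table; origin under its centre
- armature_3: bystander: wound motor armature 37 x 100 x 37 mm lying on the table

How it is judged (in metres and radians):
On the way, in this order (a step that is already met when the one before it is completed fails the run):
1. the throw lever is over at its off end (value of joint lever above 0.4 rad), for 0.1 s.
2. the pawl has sprung clear of the ratchet wheel, lever still off (value of joint pawl above -0.2 rad and value of joint lever above 0.4 rad), for 0.1 s.
At the end, for the whole second after the job is handed in: the drum is at rest against its buffer (pressing on it with more than 0.5 N), the throw lever is off (more than 0.40 rad) and the pawl clear of the wheel (more than -0.2 rad from the lever) (all of step 2 and contact force between stop and anything else above 0.5 N and value of joint drum below 0.05 rad and velocity of joint drum between -0.05 and 0.05 rad/s); the robot touches nothing.
It fails at once if the drum runs back faster than 2 rad/s (velocity of joint drum below -2 rad/s).
It fails at once if the drum is forced against its stop with more than 18 N on the buffer (contact force between stop and anything else above 18 N).
It fails at once if the throw lever is strained with more than 40 N (contact force between post and anything else above 40 N).
It fails at once if a bystander is moved more than 30 mm (distance of any of bearing_1, bearing_2, armature_3 from where it was at the start of the episode above 0.03 m).
It also fails if it takes over 72 s, if anything falls off the work surface, if the arm or the gripper's body presses on something with over 40 N, if the wrist force passes 120 N, or if a joint passes its speed limit or range.

## Working session

There is one attempt and no reset: what is moved stays moved. The work goes in short steps, Python scripts to look and compute and a tool call to move; the robot and the scene stay as the last step left them, time stands still between calls to the robot, and variables do not carry over. Pictures are saved under pics/ and viewed, and the job is handed in when it is done.

Besides the shell and the picture viewer there is one more tool, called after "Request:" as name(argument=value, ...), one argument or row to a line, values as JSON. arm_command: Moves the arm, as the interface text tells. Its arguments: {"type":"object","properties":{"increments":{"type":"array","items":{"type":"array"}},"gripper":{"type":"number"}},"required":["increments"]}

```bash
mkdir -p pics; ls; python3 - <<'E'
from workcell import *
import cv2
o=get_obs();print(o)
for n in("scene","top"):
    im=get_image(n);cv2.imwrite(f"pics/{n}0.png",im[:,:,::-1]);print(camera_params(n))
E
```

```text
pics
{'t': 0.0, 'qpos': array([ 1.20798557e+00,  4.23839259e-01,  1.63068075e+00, -2.73828045e-05,
        1.08861568e+00, -1.89773431e-02]), 'qvel': array([-0.00025327, -0.00053782,  0.00034847,  0.00043176, -0.00032342,
       -0.00043547]), 'joint_torque': array([-7.79828533e-04, -5.44626546e+01, -2.73666447e+01,  6.42977818e-02,
        2.27958133e-02, -1.48597037e-04]), 'ee_pos': array([210.45777008, 587.90666452, 221.90632794]), 'orientation': array([ 2.56798387e+00,  1.80817687e+00, -1.98604127e-03]), 'ft_force': array([ 0.41393172, -0.08960957, -0.80618391]), 'moment': array([-0.01285815, -0.01412325, -0.00921492]), 'width': 87.94738397131343}
{'K': array([[378.49568915,   0.        , 324.03703139],
       [  0.        , 378.49568915, 201.02640121],
       [  0.        ,   0.        ,   1.        ]]), 'rvec': array([ 1.90084758, -0.70648304,  0.48106954]), 'tvec': array([-621.65011149,  178.43042636,  717.52064616])}
{'K': array([[429.3205735 ,   0.        , 314.5310191 ],
       [  0.        , 429.3205735 , 189.22505288],
       [  0.        ,   0.        ,   1.        ]]), 'rvec': array([ 2.225207  , -2.16140839,  0.0384939 ]), 'tvec': array([-274.85035477,  606.02129062,  904.69505812])}
```

View pics/scene0.png

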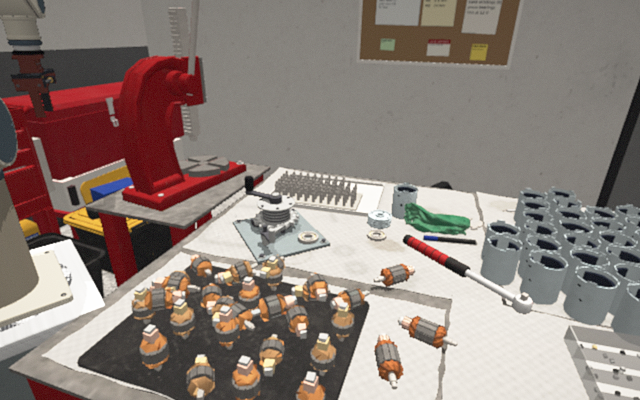

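View pics/top0.png

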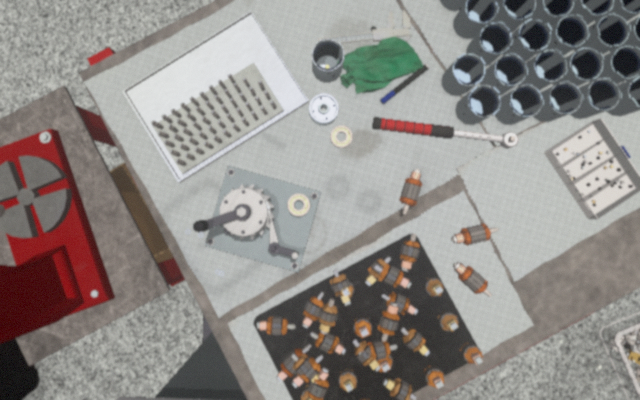

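```bash
cat > h.py <<'E'
import numpy as np, cv2
from workcell import *
def P(n):
    c=camera_params(n);R=cv2.Rodrigues(np.array(c["rvec"]))[0];return np.array(c["K"]),R,np.array(c["tvec"])
def back(n,u,v,z):
    K,R,t=P(n);d=R.T@np.linalg.solve(K,[u,v,1.]);o=-R.T@t
    return o+d*(z-o[2])/d[2]
def proj(n,p):
    K,R,t=P(n);q=K@(R@np.asarray(p,float)+t);return q[:2]/q[2]
E
python3 - <<'E'
from h import *
a=cv2.imread("pics/top0.png")[150:290,180:340];cv2.imwrite("pics/topc.png",cv2.resize(a,None,fx=5,fy=4.0*1.05 if 0 else 4.2,interpolation=cv2.INTER_CUBIC)[:600,:800])
a=cv2.imread("pics/scene0.png")[165:265,225:345];cv2.imwrite("pics/scc.png",cv2.resize(a,None,fx=6,fy=6,interpolation=cv2.INTER_CUBIC))
E
```

```text
(no output)
```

View pics/topc.png

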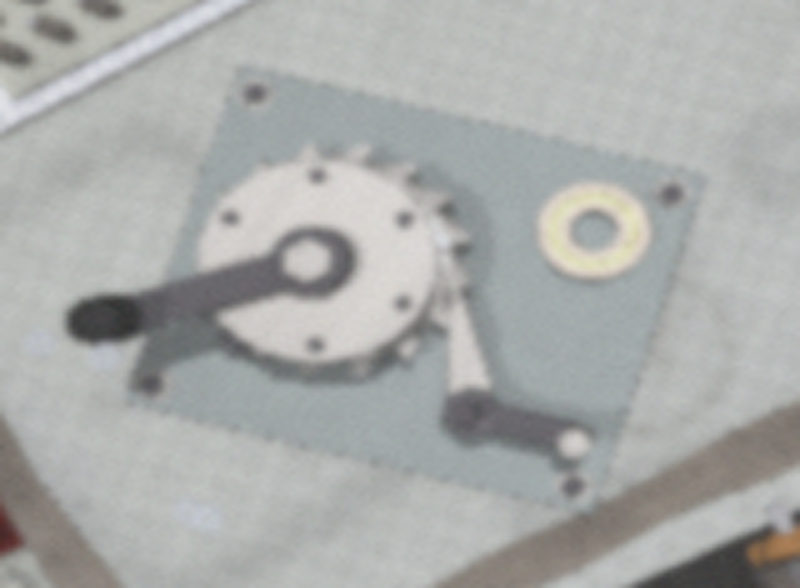

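View pics/scc.png

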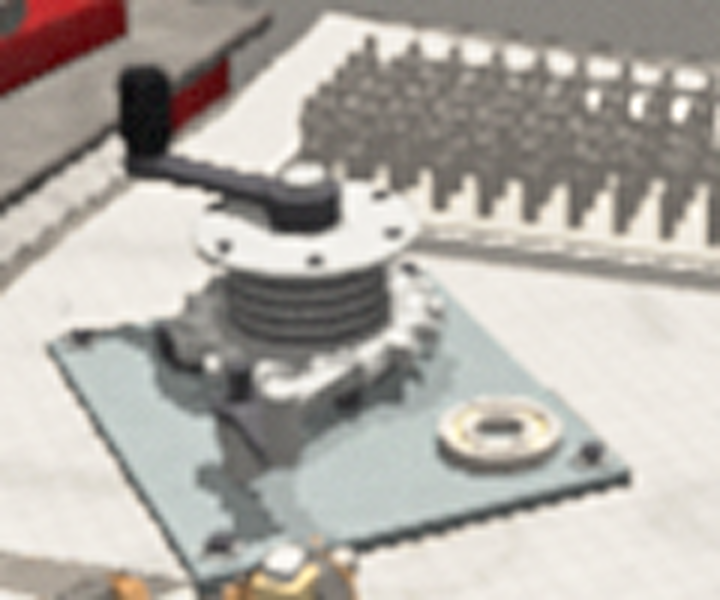

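```bash
python3 - <<'E'
from h import *
from scipy.optimize import least_squares
px=lambda a,b:np.array([180+(a+.5)/5-.5,150+(b+.5)/4.2-.5])
S=lambda a,b:np.array([225+(a+.5)/6-.5,165+(b+.5)/6-.5])
obs=[("top",(84,72,10),px(242,66)),("top",(84,-138,10),px(707,178)),("top",(-96,-138,10),px(595,508)),("top",(-96,72,10),px(130,402)),
("top",(0,0,99),px(308,258)),("top",(-56,-76,58),px(473,408)),("scene",(84,-138,10),S(630,473)),("scene",(-96,72,10),S(48,345))]
def W(p,m):
    c,s=np.cos(p[2]),np.sin(p[2]);return np.array([p[0]+c*m[0]-s*m[1],p[1]+s*m[0]+c*m[1],m[2]])
f=lambda p:np.concatenate([proj(n,W(p,m))-q for n,m,q in obs])
c0=back("top",*px(308,258),99)
r=least_squares(f,[c0[0],c0[1],0]);p=r.x;print(p,r.fun.reshape(-1,2).round(2))
kb=back("top",*px(95,322),130);print("knobtop",kb)
d=kb[:2]-p[:2];print(np.hypot(*d),(np.arctan2(d[1],d[0])-p[2]-0.87)%(2*np.pi))
for th in(.95,1.34):
    k=W(p,(80*np.cos(.87+th),80*np.sin(.87+th),112));print(th,k,[(proj("top",[k[0],k[1],z])-[180,150])*[5,4.2] for z in(130,92)],[(proj("scene",[k[0],k[1],z])-[225,165])*6 for z in(130,92)])
print("post",W(p,(-56,-122,71)),[(proj("top",W(p,(-56,-122,z)))-[180,150])*[5,4.2] for z in(71,43)], back("top",*px(573,443),71))
print("pivot",W(p,(-56,-76,45)),"off",W(p,(-56-46*np.sin(.5),-76-46*np.cos(.5),60)))
print("bear1",back("top",*px(594,230),19))
for n,(u,v) in dict(b2=(341,136),arm=(411,190)).items():print(n,back("top",u,v,9))
E
```

```text
[ 5.62742012e+02 -1.18541398e+02 -2.41905954e-01] [[-0.3  -0.76]
 [ 0.76 -1.34]
 [ 0.52  1.67]
 [-1.19  0.22]
 [ 0.48  0.43]
 [-0.38  1.44]
 [ 1.59 -1.38]
 [ 0.02 -1.61]]
knobtop [533.26349817 -44.891123   130.        ]
79.33061091481713 1.323424047323809
0.95 [562.15819923 -38.54352873 112.        ] [array([ 79.23774915, 254.66962331]), array([107.053871  , 254.30885807])] [array([194.55133648,  45.16966295]), array([199.21485836, 126.80134617])]
1.34 [531.78777494 -44.77260266 112.        ] [array([ 92.51781878, 323.73328775]), array([119.77898004, 320.23714169])] [array([140.88634571,  64.55698528]), array([146.52133515, 147.78295814])]
post [ 479.1470252  -223.57414696   71.        ] [array([576.96922764, 441.23487196]), array([580.65716672, 435.05857745])] [ 478.99746334 -221.20460832   71.        ]
pivot [ 490.16648709 -178.91352158   45.        ] off [ 459.08455512 -212.82389617   60.        ]
bear1 [ 580.35074475 -223.96355342   19.        ]
b2 [ 730.34193107 -310.73355183    9.        ]
arm [ 618.21325333 -463.44806349    9.        ]
```

```bash
python3 - <<'E'
from h import *
for q in((40,190),(100,290),(100,55),(75,100),(217,300)):print(q,back("top",*q,0))
print(proj("top",[0,0,0]),proj("top",[210,588,222]),proj("scene",[210,588,222]))
p=[562.7,-118.5,-.242]
c,s=np.cos(p[2]),np.sin(p[2])
t=np.array([p[0]+c*-25-s*-119,p[1]+s*-25+c*-119]);o=get_obs();print(t,o["ee_pos"])
R=cv2.Rodrigues(o["orientation"])[0];print(R.round(3)); print(R.T@(np.r_[t,150]-o["ee_pos"]))
E
```

```text
(40, 190) [595.36784322 340.80168071   0.        ]
(100, 290) [383.92901002 198.29531694   0.        ]
(100, 55) [897.09404518 225.0545026    0.        ]
(75, 100) [795.33991827 275.01879424   0.        ]
(217, 300) [370.54639606 -54.83399058   0.        ]
[184.10153252 476.81080424] [-212.93832255  416.11086309] [ 45.08590003 113.52554981]
[ 509.91075006 -228.041294  ] [210.46842513 587.94458029 221.97499497]
[[ 0.337  0.941 -0.   ]
 [ 0.941 -0.337 -0.001]
 [-0.001 -0.    -1.   ]]
[-667.20375417  556.96096652   72.88816841]
```

```bash
python3 - <<'E'
from h import *
a=cv2.imread("pics/top0.png")[80:400,0:240];cv2.imwrite("pics/tl.png",cv2.resize(a,None,fx=1.8*1,fy=1.8,interpolation=cv2.INTER_CUBIC))
a=cv2.imread("pics/scene0.png")[0:300,0:320];cv2.imwrite("pics/sl.png",cv2.resize(a,None,fx=1.9,fy=1.9,interpolation=cv2.INTER_CUBIC))
K,R,t=P("top");print(-R.T@t);K,R,t=P("scene");print(-R.T@t)
E
```

```text
[ 572.38527465 -267.05330952  928.62010404]
[  75.02790896 -840.8474305   469.54080476]
```

View pics/tl.png

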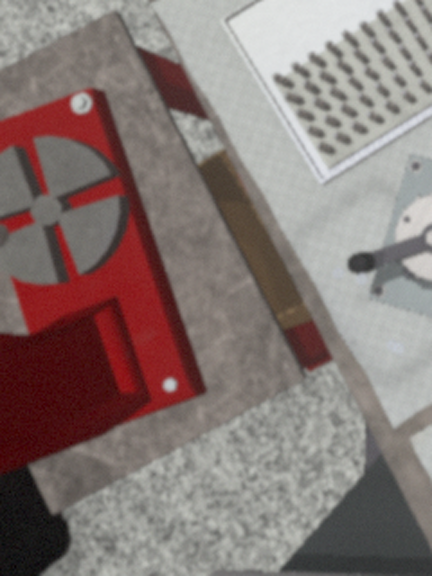

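View pics/sl.png

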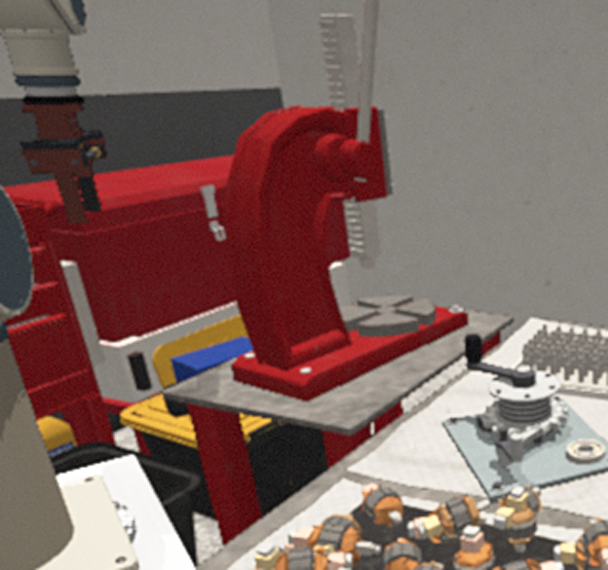

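```bash
python3 - <<'E'
from h import *
for q in((125,194),(158,206),(240,170),(135,185)):
    w=back("scene",*q,20);print(q,w,np.hypot(*w[:2]))
for z in (300,350,400,450):print(z,proj("scene",[400,280,z]),proj("scene",[350,400,z]))
E
```

```text
(125, 194) [319.5172855  305.78371481  20.        ] 442.26120786350094
(158, 206) [363.50542047 162.74418132  20.        ] 398.2735985023742
(240, 170) [686.69058149 280.64027789  20.        ] 741.8240494135183
(135, 185) [364.21992278 360.59949962  20.        ] 512.5311222518461
300 [139.20524051  94.77929807] [106.89159768  90.88467291]
350 [135.77686892  75.48222128] [102.9993149   72.43996509]
400 [132.20540065  55.37970446] [98.95254138 53.26315821]
450 [128.48168568  34.42024545] [94.74189292 33.30978253]
```

Request:
arm_command(
  increments=[
    [[-3.3,0,-3.3],0],
    [[-3.3,0,-3.3],0],
    [[-3.3,0,-3.3],0],
    [[-3.3,0,-3.3],0],
    [[-3.3,0,-3.3],0],
    [[-3.3,0,-3.3],0],
    [[-3.3,0,-3.3],0],
  ],
  gripper=0,
)

```text
t: 0.8
ee_pos: [130.0, 363.3, 452.3]
orientation: [2.559, 1.802, -0.028]
ft_force: [-0.0, 0.8, 0.3]
width: 35.3
```

Request:
arm_command(
  increments=[
    [[-0.1,3.1,0],4.5],
    [[-0.1,3.1,0],4.5],
    [[-0.1,3.1,0],4.5],
    [[-0.1,3.1,0],4.5],
    [[-0.1,3.1,0],4.5],
    [[-0.1,3.1,0],4.5],
    [[-0.1,3.1,0],4.5],
    [[-0.1,3.1,0],4.5],
    [[-0.1,3.1,0],4.5],
    [[-0.1,3.1,0],4.5],
    [[-0.1,3.1,0],4.5],
    [[-0.1,3.1,0],4.5],
    [[-0.1,3.1,0],4.5],
    [[-0.1,3.1,0],4.5],
    [[-0.1,3.1,0],4.5],
    [[-0.1,3.1,0],4.5],
    [[-0.1,3.1,0],4.5],
    [[-0.1,3.1,0],4.5],
  ],
)

```text
t: 2.6
ee_pos: [381.2, -101.8, 458.2]
orientation: [3.11, -0.369, -0.011]
ft_force: [0.2, 0.2, 0.1]
width: 0.3
```

```bash
cat >> h.py <<'E'
WP=[562.7,-118.5,-.242]
def W2(x,y):
    c,s=np.cos(WP[2]),np.sin(WP[2]);return np.array([WP[0]+c*x-s*y,WP[1]+s*x+c*y])
def tool(p,yaw=None):
    o=get_obs();R=cv2.Rodrigues(o["orientation"])[0]
    y=np.arctan2(R[1,0],R[0,0]);print("pos",o["ee_pos"].round(1),"yaw",np.degrees(y).round(1),"tilt",R[:2,2].round(3),"q",o["qpos"].round(2),"F",o["ft_force"].round(1),"t",o["t"],"w",o["width"])
    print("tool shift mm",(R.T@(np.asarray(p)-o["ee_pos"])).round(1),"turn",None if yaw is None else np.degrees((y-np.radians(yaw)+np.pi)%(2*np.pi)-np.pi).round(1))
E
python3 - <<'E'
from h import *
tool(np.r_[W2(-25,-119),200],76.1)
E
```

```text
pos [ 381.2 -101.8  458.2] yaw -13.5 tilt [-0.008 -0.009] q [-0.28 -0.15  1.77 -0.01  1.53 -0.05] F [0.2 0.2 0.1] t 2.6 w 0.3282279568270352
tool shift mm [156.2  89.8 258.3] turn -89.6
```

```bash
python3 - <<'E'
from h import *
tool(np.r_[W2(-20,-119),150],-13.9)
E
```

```text
pos [ 381.2 -101.8  458.2] yaw -13.5 tilt [-0.008 -0.009] q [-0.28 -0.15  1.77 -0.01  1.53 -0.05] F [0.2 0.2 0.1] t 2.6 w 0.3282279568270352
tool shift mm [161.5  89.3 308.3] turn 0.4
```

Request:
arm_command(
  increments=[
    [[2.7,1.5,3.9],0],
    [[2.7,1.5,3.9],0],
    [[2.7,1.5,3.9],0],
    [[2.7,1.5,3.9],0],
    [[2.7,1.5,3.9],0],
    [[2.7,1.5,3.9],0],
    [[0,0,3.5],0.4],
    [[0,0,3],0],
    [[0,0,0],0],
  ],
)

```text
t: 3.5
ee_pos: [517.0, -238.8, 154.0]
orientation: [3.106, -0.396, -0.003]
ft_force: [-0.3, -0.3, 0.2]
width: 0.3
```

```bash
python3 - <<'E'
from h import *
tool(np.r_[W2(-20,-119),54],-13.9)
cv2.imwrite("pics/t1.png",cv2.resize(get_image("top")[140:300,170:370,::-1],None,fx=3.75,fy=3.75,interpolation=cv2.INTER_CUBIC))
E
```

```text
pos [ 517.  -238.8  154. ] yaw -14.5 tilt [-0.003 -0.01 ] q [-0.45  0.43  1.81 -0.01  0.9  -0.19] F [-0.3 -0.3  0.2] t 3.5 w 0.25881831429429636
tool shift mm [-4.5 -9.7 99.9] turn -0.6
```

View pics/t1.png

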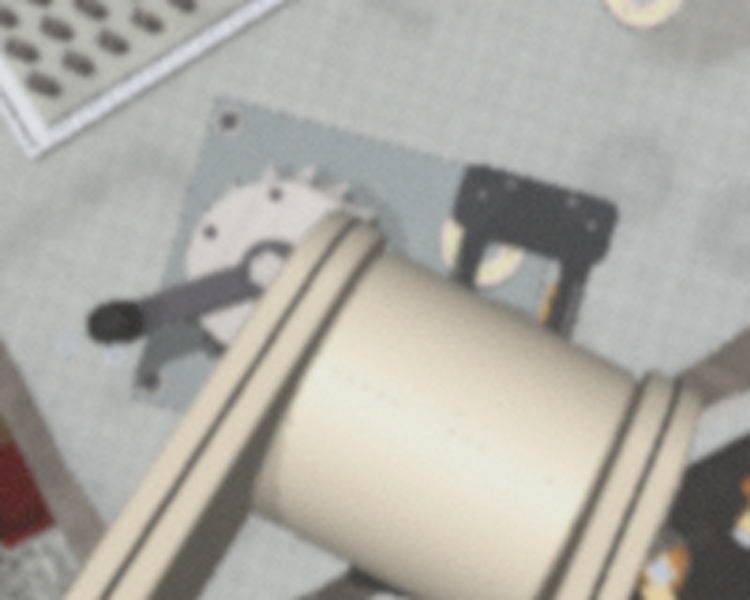

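Request:
arm_command(
  increments=[
    [[-0.2,-1.0,3],-0.6],
    [[0,0,3],0],
    [[0,0,2.5],0],
    [[0,0,1.3],0],
    [[0,0,0],0],
  ],
)

```text
t: 4.05
ee_pos: [525.7, -232.4, 65.4]
orientation: [3.103, -0.377, 0.024]
ft_force: [0.3, -0.2, 1.5]
width: 0.6
```

```bash
python3 - <<'E'
from h import *
tool(np.r_[W2(-20,-119),54],-13.9)
cv2.imwrite("pics/s1.png",cv2.resize(get_image("scene")[150:270,220:350,::-1],None,fx=5,fy=5,interpolation=cv2.INTER_CUBIC))
E
```

```text
pos [ 525.7 -232.4   65.4] yaw -13.8 tilt [ 0.013 -0.018] q [-0.43  0.57  1.84 -0.02  0.71 -0.18] F [ 0.3 -0.2  1.5] t 4.05 w 0.6198804413112132
tool shift mm [-11.6  -0.6  11.2] turn 0.1
```

View pics/s1.png

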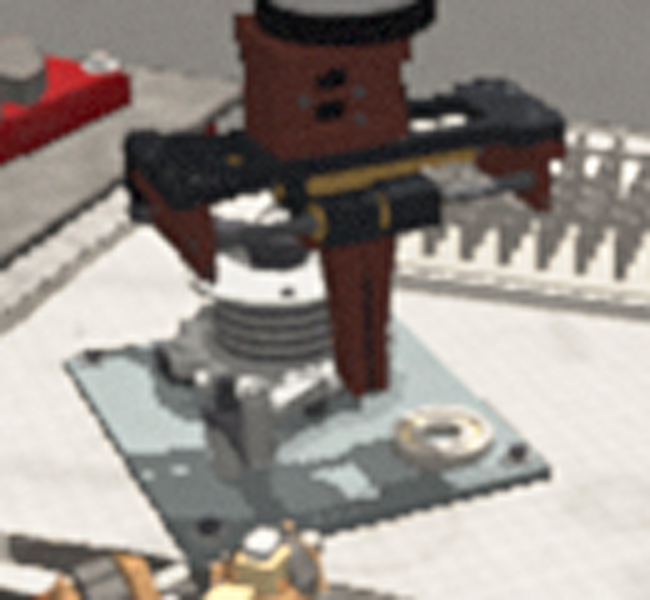

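Request:
arm_command(
  increments=[
    [[-0.5,0,0.6],0],
    [[-0.6,0,0.5],0],
    [[-0.5,0,0],0],
    [[-0.4,0,0],0],
    [[0,0,0],0],
  ],
)

```text
t: 4.6
ee_pos: [507.8, -228.9, 58.9]
orientation: [3.1, -0.377, 0.037]
ft_force: [-0.8, 0.1, 0.4]
width: 0.5
```

```bash
python3 - <<'E'
from h import *
tool(np.r_[W2(-56,-119),54],-13.9)
E
```

```text
pos [ 507.8 -228.9   58.9] yaw -13.9 tilt [ 0.021 -0.021] q [-0.44  0.56  1.89 -0.02  0.67 -0.18] F [-0.8  0.1  0.4] t 4.6 w 0.5496127316306844
tool shift mm [-29.2  -1.4   4.1] turn 0.0
```

Request:
arm_command(
  increments=[
    [[-0.4,0,0.3],0],
    [[-0.4,0,0],0],
    [[0,0,0],0],
  ],
)

```text
t: 4.9
ee_pos: [499.6, -227.1, 55.9]
orientation: [3.1, -0.377, 0.038]
ft_force: [0.5, 0.4, -0.8]
width: 0.7
```

Request:
arm_command(
  increments=[
    [[-0.3,0,0],0],
    [[-0.3,0,0],0],
    [[0,0,0],0],
  ],
)

```text
t: 5.2
ee_pos: [493.6, -225.6, 55.7]
orientation: [3.099, -0.377, 0.039]
ft_force: [-1.0, -0.3, 0.2]
width: 0.2
```

```bash
python3 - <<'E'
from h import *
tool(np.r_[W2(-56,-119),54],-13.9)
E
```

```text
pos [ 493.6 -225.6   55.7] yaw -13.9 tilt [ 0.022 -0.022] q [-0.44  0.55  1.92 -0.02  0.64 -0.19] F [-1.  -0.3  0.2] t 5.2 w 0.2435905358254003
tool shift mm [-14.7  -1.6   1.3] turn 0.0
```

Request:
arm_command(
  increments=[
    [[-0.3,0,0],0],
    [[0,0,0],0],
  ],
)

```text
t: 5.4
ee_pos: [492.0, -225.5, 56.0]
orientation: [3.098, -0.377, 0.044]
ft_force: [-0.8, 0.6, -0.4]
width: 0.5
```

Request:
arm_command(
  increments=[
    [[-0.3,0,0],0],
    [[0,0,0],0],
  ],
)

```text
t: 5.6
ee_pos: [490.1, -225.2, 56.3]
orientation: [3.098, -0.377, 0.048]
ft_force: [0.4, -0.6, -0.5]
width: 0.8
```

```bash
python3 - <<'E'
from h import *
tool(np.r_[W2(-56,-119),54],-13.9)
cv2.imwrite("pics/s2.png",cv2.resize(get_image("scene")[150:270,220:350,::-1],None,fx=5,fy=5,interpolation=cv2.INTER_CUBIC))
E
```

```text
pos [ 490.1 -225.2   56.3] yaw -13.9 tilt [ 0.028 -0.024] q [-0.45  0.54  1.94 -0.02  0.63 -0.19] F [ 0.4 -0.6 -0.5] t 5.6 w 0.7830665018936716
tool shift mm [-11.2  -2.    1.9] turn 0.0
```

View pics/s2.png

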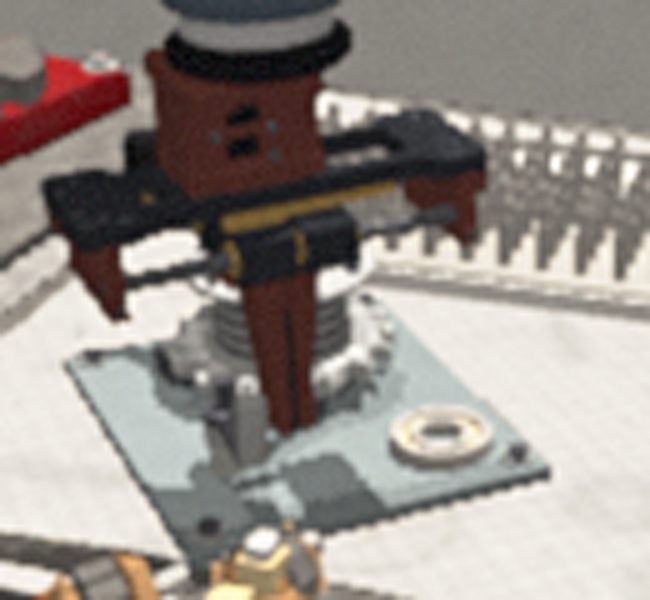

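Request:
arm_command(
  increments=[
    [[-0.3,0,0.1],0],
    [[-0.3,0,0.1],0],
  ],
)

```text
t: 5.85
ee_pos: [487.1, -224.9, 55.4]
orientation: [3.096, -0.377, 0.057]
ft_force: [5.6, -0.9, 4.9]
width: 0.6
```

Request:
arm_command(
  increments=[
    [[-0.3,0,0],0],
    [[-0.3,0,0],0],
  ],
)

```text
t: 6.05
ee_pos: [483.2, -224.1, 55.8]
orientation: [3.095, -0.377, 0.065]
ft_force: [6.6, -0.4, -3.4]
width: 0.4
```

```bash
python3 - <<'E'
from h import *
tool(np.r_[W2(-56,-119),54],-13.9)
cv2.imwrite("pics/s3.png",cv2.resize(get_image("scene")[150:270,220:350,::-1],None,fx=5,fy=5,interpolation=cv2.INTER_CUBIC))
E
```

```text
pos [ 483.2 -224.1   55.8] yaw -13.9 tilt [ 0.038 -0.028] q [-0.45  0.53  1.96 -0.02  0.6  -0.2 ] F [ 6.6 -0.4 -3.4] t 6.05 w 0.3618506367441423
tool shift mm [-4.2 -2.6  1.6] turn 0.0
```

View pics/s3.png

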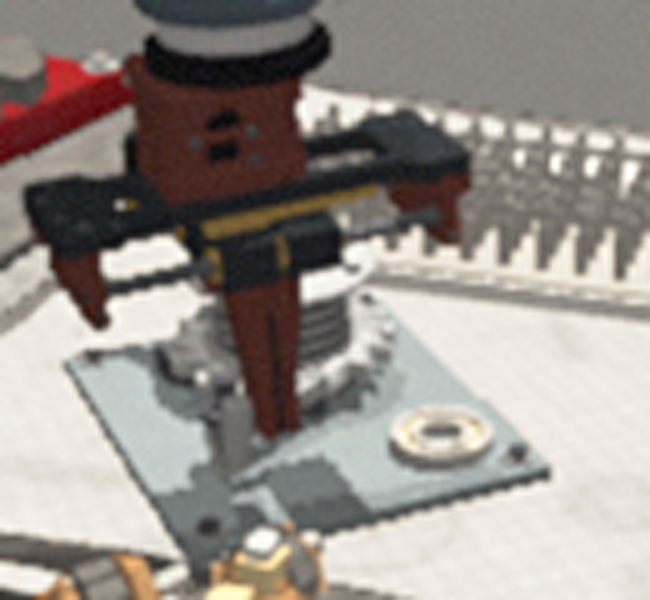

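Request:
arm_command(
  increments=[
    [[-0.5,0,0],0],
    [[-0.5,0,0],0],
  ],
)

```text
t: 6.3
ee_pos: [475.9, -222.4, 55.8]
orientation: [3.093, -0.378, 0.074]
ft_force: [8.4, 0.2, -2.1]
width: 0.5
```

```bash
python3 - <<'E'
from h import *
tool(np.r_[W2(-66,-119),54],-13.9)
E
```

```text
pos [ 475.9 -222.4   55.8] yaw -13.9 tilt [ 0.044 -0.03 ] q [-0.46  0.52  1.98 -0.01  0.59 -0.2 ] F [ 8.4  0.2 -2.1] t 6.3 w 0.522073919772574
tool shift mm [-6.7 -2.7  1.4] turn 0.0
```

Request:
arm_command(
  increments=[
    [[-0.5,0,0],0],
  ],
)

```text
t: 6.4
ee_pos: [472.7, -221.7, 55.9]
orientation: [3.092, -0.378, 0.08]
ft_force: [9.2, 0.2, -3.2]
width: 0.3
```

Request:
arm_command(
  increments=[
    [[-0.3,0,0],0],
  ],
)

```text
t: 6.5
ee_pos: [471.3, -221.5, 56.0]
orientation: [3.091, -0.379, 0.086]
ft_force: [11.0, -1.8, -6.3]
width: 0.3
```

```bash
python3 - <<'E'
from h import *
tool(np.r_[W2(-66,-119),54],-13.9)
cv2.imwrite("pics/s4.png",cv2.resize(get_image("scene")[150:270,220:350,::-1],None,fx=5,fy=5,interpolation=cv2.INTER_CUBIC))
E
```

```text
pos [ 471.3 -221.5   56. ] yaw -13.9 tilt [ 0.052 -0.033] q [-0.46  0.52  1.99 -0.01  0.57 -0.2 ] F [11.  -1.8 -6.3] t 6.5 w 0.28311272950259175
tool shift mm [-2.1 -2.9  1.8] turn -0.0
```

View pics/s4.png

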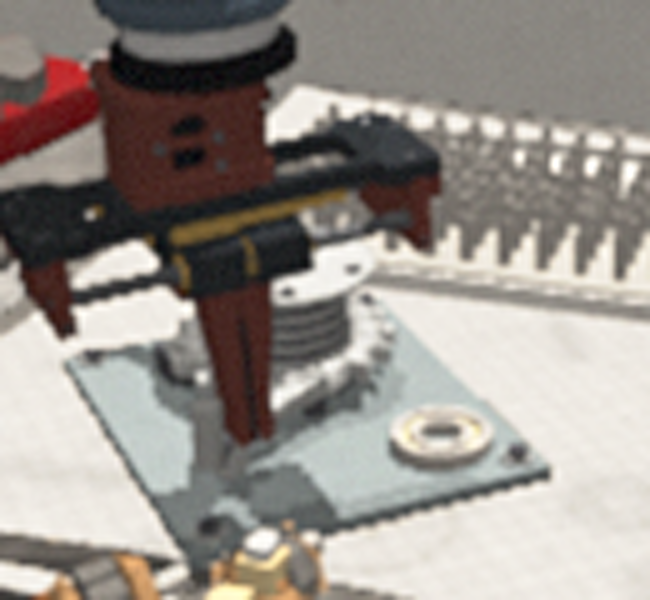

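Request:
arm_command(
  increments=[
    [[-0.3,0,0],0],
  ],
)

```text
t: 6.65
ee_pos: [471.1, -221.8, 56.3]
orientation: [3.089, -0.379, 0.096]
ft_force: [14.1, -1.3, -9.4]
width: 0.3
```

Request:
arm_command(
  increments=[
    [[-0.3,0,0],0],
  ],
)

```text
t: 6.75
ee_pos: [471.1, -222.1, 56.5]
orientation: [3.087, -0.38, 0.106]
ft_force: [12.9, -1.3, -9.5]
width: 0.3
```

Request:
arm_command(
  increments=[
    [[-0.3,0,0],0],
  ],
)

```text
t: 6.85
ee_pos: [471.2, -222.4, 56.7]
orientation: [3.085, -0.38, 0.116]
ft_force: [11.9, -2.3, -8.1]
width: 0.4
```

Request:
arm_command(
  increments=[
    [[1.5,0,0],0],
    [[1.5,0,-1],0],
    [[0,0,-4],0],
    [[0,0,-4.5],0],
    [[0,0,-4.5],0],
    [[0,0,-4.5],0],
    [[-4.5,0,-1],0],
    [[-4.5,0,0],0],
    [[-4.5,0,0],0],
  ],
)

```text
t: 7.75
ee_pos: [348.0, -186.0, 247.7]
orientation: [3.092, -0.378, 0.083]
ft_force: [0.2, -0.4, 0.4]
width: 0.6
```

```bash
python3 - <<'E'
from h import *
tool(np.r_[W2(-66,-119),54],-13.9)
cv2.imwrite("pics/t2.png",cv2.resize(get_image("top")[150:290,180:340,::-1],None,fx=5,fy=4.2,interpolation=cv2.INTER_CUBIC))
cv2.imwrite("pics/s5.png",cv2.resize(get_image("scene")[165:265,225:345,::-1],None,fx=6,fy=6,interpolation=cv2.INTER_CUBIC))
E
```

```text
pos [ 348.  -186.   247.7] yaw -13.9 tilt [ 0.05  -0.032] q [-0.52  0.    2.11 -0.    0.96 -0.27] F [ 0.2 -0.4  0.4] t 7.75 w 0.5905070381690185
tool shift mm [115.2  -1.9 200.5] turn 0.0
```

View pics/t2.png

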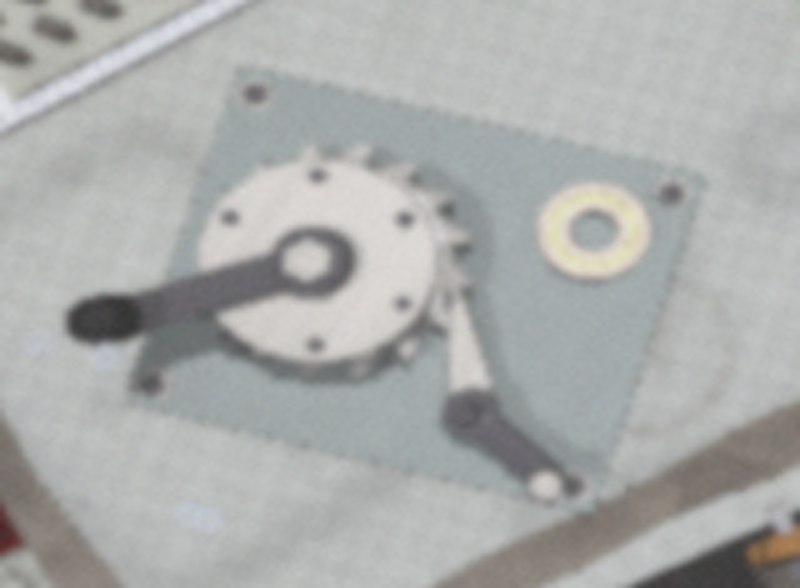

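View pics/s5.png

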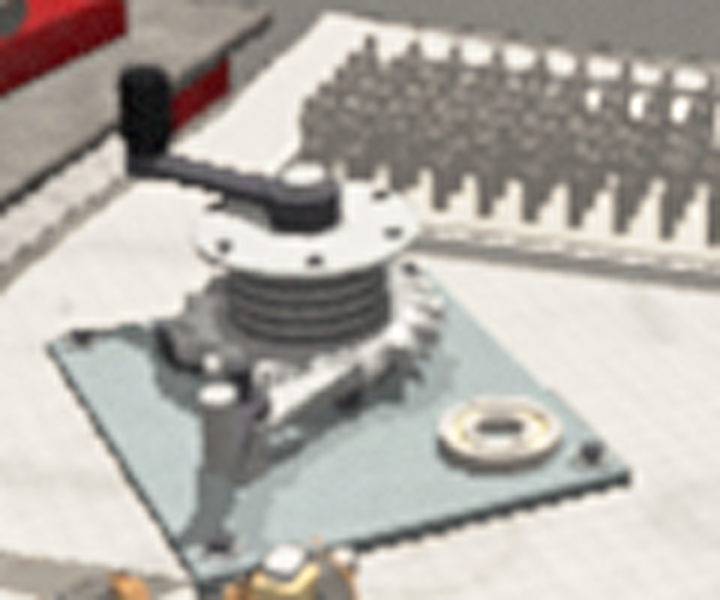

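```bash
python3 - <<'E'
from h import *
px=lambda a,b:np.array([180+(a+.5)/5-.5,150+(b+.5)/4.2-.5])
a=back("top",*px(573,443),71)[:2];b=back("top",*px(547,486),71)[:2];print(a,b)
for pv in (W2(-56,-76),back("top",*px(473,408),58)[:2]):
    f=lambda q:np.arctan2(*(q-pv)[::-1]);print(f(a)-f(b),np.hypot(*(a-pv)),np.hypot(*(b-pv)), 2*np.arcsin(np.hypot(*(a-b))/2/46))
# knob targets
th=1.33;A=.87+th-.242
k=np.array(WP[:2])+80*np.array([np.cos(A),np.sin(A)]);print(k)
tool(np.r_[k,160],np.degrees(A)-90)
E
```

```text
[ 478.99746334 -221.20460832] [ 458.49261205 -211.51805338]
0.5125601068415468 43.775579193919036 45.457871887384115 0.49812766383786494
0.49905940249556546 43.93232915325865 47.07023291135316 0.49812766383786494
[532.49195327 -44.42251413]
pos [ 343.4 -183.9  246. ] yaw -14.0 tilt [ 0.044 -0.029] q [-0.52  0.    2.12 -0.    0.97 -0.27] F [0.1 0.9 0.6] t 7.85 w 0.7745848327122262
tool shift mm [ 145.4 -182.7   90.2] turn -36.2
```

Request:
arm_command(
  increments=[
    [[2.8,-3.4,0.5],-3],
    [[2.5,-3.6,0.5],-8.3],
    [[2,-3.8,0.5],-8.3],
    [[1.5,-4,0.5],-8.3],
    [[0,0,0],-8.3],
  ],
  gripper=0.7,
)

```text
t: 8.35
ee_pos: [444.1, -45.5, 224.6]
orientation: [3.042, 0.619, 0.051]
ft_force: [0.0, -0.8, 0.3]
width: 37.2
```

```bash
python3 - <<'E'
from h import *
tool([532.9,-44.6,150],22.2)
E
```

```text
pos [444.1 -45.5 224.6] yaw 23.0 tilt [ 0.039 -0.029] q [-0.11  0.13  2.03 -0.03  0.93 -0.49] F [ 0.  -0.8  0.3] t 8.35 w 37.17574818603902
tool shift mm [80.2 30.7 77.9] turn 0.8
```

Request:
arm_command(
  increments=[
    [[4,1.5,0.5],0],
    [[4,1.5,1],0.8],
    [[0,0,4],0],
    [[0,0,1.5],0],
    [[0,0,0],0],
  ],
)

```text
t: 8.85
ee_pos: [533.9, -39.7, 152.1]
orientation: [3.045, 0.614, 0.038]
ft_force: [0.6, -0.7, 0.4]
width: 61.5
```

```bash
python3 - <<'E'
from h import *
tool([532.9,-44.6,97],22.2)
cv2.imwrite("pics/t3.png",cv2.resize(get_image("top")[150:290,180:340,::-1],None,fx=5,fy=4.2,interpolation=cv2.INTER_CUBIC))
cv2.imwrite("pics/s6.png",cv2.resize(get_image("scene")[145:245,215:335,::-1],None,fx=6,fy=6,interpolation=cv2.INTER_CUBIC))
E
```

```text
pos [533.9 -39.7 152.1] yaw 22.8 tilt [ 0.031 -0.029] q [-0.08  0.38  1.9  -0.04  0.83 -0.46] F [ 0.6 -0.7  0.4] t 8.85 w 61.49718447992182
tool shift mm [-3.8  2.  55.1] turn 0.6
```

View pics/t3.png

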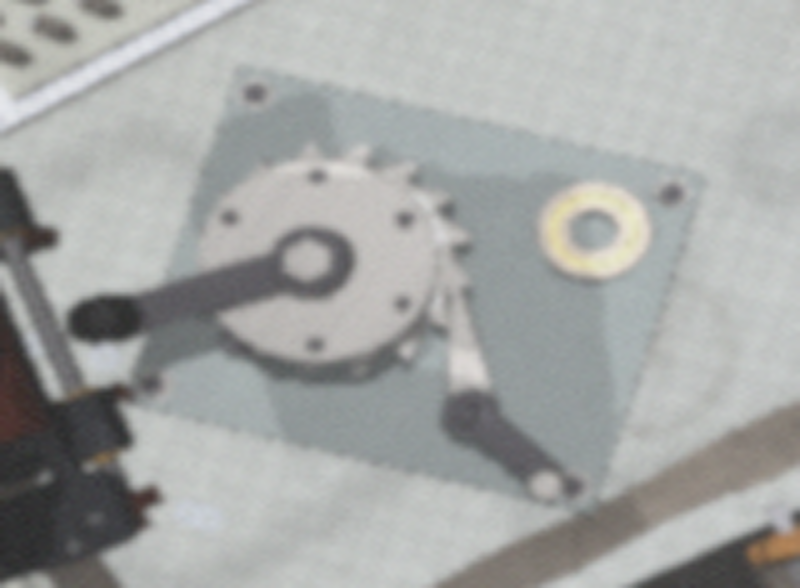

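View pics/s6.png

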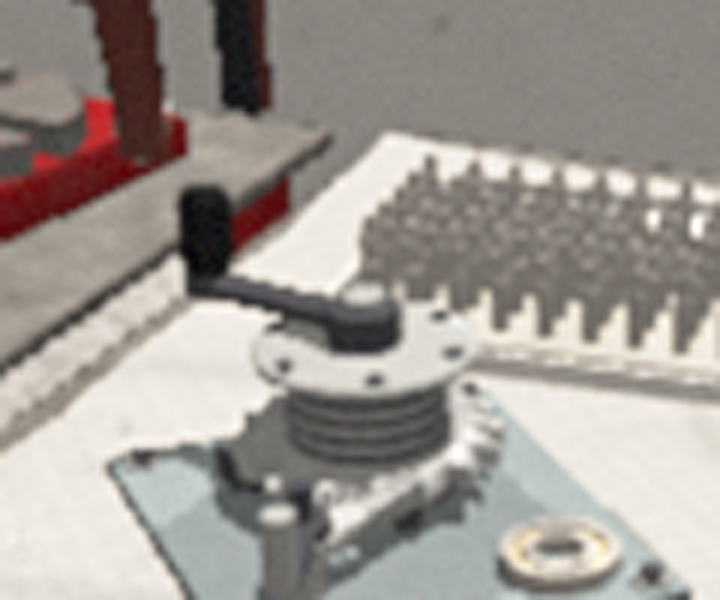

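Request:
arm_command(
  increments=[
    [[-0.4,0.2,0],0.5],
    [[0,0,2.0],0],
    [[0,0,2.0],0],
    [[0,0,1.2],0],
    [[0,0,0],0],
  ],
)

```text
t: 9.45
ee_pos: [534.8, -46.3, 106.3]
orientation: [3.046, 0.595, 0.054]
ft_force: [0.2, -0.4, 0.2]
width: 61.3
```

```bash
python3 - <<'E'
from h import *
tool([532.9,-44.6,97],22.2)
cv2.imwrite("pics/s7.png",cv2.resize(get_image("scene")[145:245,215:335,::-1],None,fx=6,fy=6,interpolation=cv2.INTER_CUBIC))
E
```

```text
pos [534.8 -46.3 106.3] yaw 22.2 tilt [ 0.041 -0.03 ] q [-0.09  0.45  1.93 -0.04  0.72 -0.45] F [ 0.2 -0.4  0.2] t 9.45 w 61.26736357172248
tool shift mm [-1.3 -2.7  9.2] turn -0.0
```

View pics/s7.png

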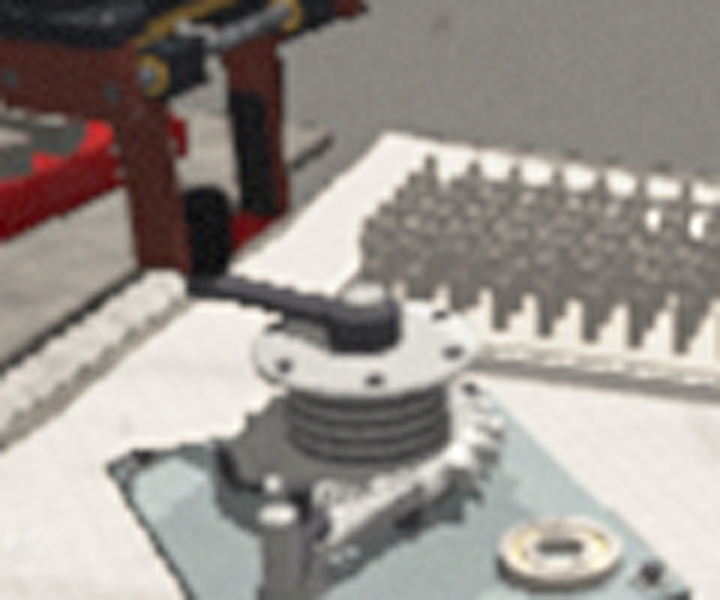

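Request:
arm_command(
  increments=[
    [[0,-0.3,0.9],0],
    [[0,0,0],0],
  ],
)

```text
t: 9.7
ee_pos: [535.4, -43.8, 99.1]
orientation: [3.045, 0.595, 0.06]
ft_force: [0.1, -1.4, -0.7]
width: 62.0
```

Request:
arm_command(
  increments=[
    [[0,0,0],0],
    [[0,0,0],0],
    [[0,0,0],0],
    [[0,0,0],0],
    [[0,0,0],0],
  ],
  gripper=0.0,
)

```text
t: 10.2
ee_pos: [535.9, -43.7, 100.4]
orientation: [3.044, 0.595, 0.062]
ft_force: [-5.1, -1.8, 1.1]
width: 24.9
```

```bash
python3 - <<'E'
from h import *
tool([532.9,-44.6,98],22.2)
E
```

```text
pos [535.9 -43.7 100.4] yaw 22.2 tilt [ 0.046 -0.031] q [-0.09  0.46  1.93 -0.04  0.7  -0.44] F [-5.1 -1.8  1.1] t 10.2 w 24.89340412981825
tool shift mm [-3.2 -0.4  2.3] turn -0.0
```

Request:
arm_command(
  increments=[
    [[0,0,0],0],
    [[-0.5,0,0],0],
    [[-0.5,0,0],0],
  ],
)

```text
t: 10.5
ee_pos: [531.1, -45.6, 100.5]
orientation: [3.045, 0.592, 0.078]
ft_force: [14.0, 13.2, -15.2]
width: 22.0
```

```bash
cat >> h.py <<'E'
def drum(R=80):
    o=get_obs();M=cv2.Rodrigues(o["orientation"])[0]
    g=o["ee_pos"]-M[:,2]*0   # TCP ~ 100 mm high
    d=g[:2]-np.array(WP[:2]);A=np.arctan2(d[1],d[0]);th=A-WP[2]-.87
    t=np.array([-np.sin(A),np.cos(A)]);F=o["ft_force"];r=d/np.hypot(*d)
    yaw=np.degrees(np.arctan2(M[1,0],M[0,0]))
    print("th %.3f R %.1f z %.1f yaw-tan %.1f tilt %s Ft %.1f Fr %.1f Fz %.1f w %.1f t %.2f v %.3f q6 %.2f"%(th,np.hypot(*d),o["ee_pos"][2],yaw-(np.degrees(A)-90),M[:2,2].round(3),F[:2]@t,F[:2]@r,F[2],o["width"],o["t"],np.abs(o["qvel"]).max(),o["qpos"][5]))
    return M,r,t,o
E
python3 - <<'E'
from h import *
drum()
E
```

```text
th 1.352 R 79.4 z 100.5 yaw-tan -1.4 tilt [ 0.057 -0.028] Ft -18.1 Fr 6.6 Fz -15.2 w 22.0 t 10.50 v 0.098 q6 -0.45
```

Request:
arm_command(
  increments=[
    [[-0.6,0,0.1],0],
    [[-0.6,0,0.1],-1],
  ],
)

```text
t: 10.7
ee_pos: [529.1, -46.7, 100.3]
orientation: [3.041, 0.615, 0.108]
ft_force: [11.6, 16.6, -0.7]
width: 21.9
```

```bash
python3 - <<'E'
from h import *
drum()
E
```

```text
th 1.380 R 79.3 z 100.3 yaw-tan -2.1 tilt [ 0.076 -0.023] Ft -17.5 Fr 10.1 Fz -0.7 w 21.9 t 10.70 v 0.246 q6 -0.48
```

Request:
arm_command(
  increments=[
    [[-1.0,-0.2,0],-1],
    [[-0.9,-0.1,0],-1],
  ],
)

```text
t: 10.9
ee_pos: [521.8, -50.4, 100.7]
orientation: [3.022, 0.669, 0.142]
ft_force: [17.7, 7.3, -17.2]
width: 22.2
```

```bash
python3 - <<'E'
from h import *
drum()
cv2.imwrite("pics/t4.png",cv2.resize(get_image("top")[150:290,180:340,::-1],None,fx=5,fy=4.2,interpolation=cv2.INTER_CUBIC))
drum()
E
```

```text
th 1.484 R 79.5 z 100.7 yaw-tan -5.9 tilt [ 0.099 -0.022] Ft -18.9 Fr -2.8 Fz -17.2 w 22.2 t 10.90 v 0.264 q6 -0.53
th 1.494 R 79.6 z 100.6 yaw-tan -6.4 tilt [ 0.099 -0.023] Ft -16.2 Fr -5.8 Fz -12.8 w 22.1 t 10.95 v 0.046 q6 -0.53
```

View pics/t4.png

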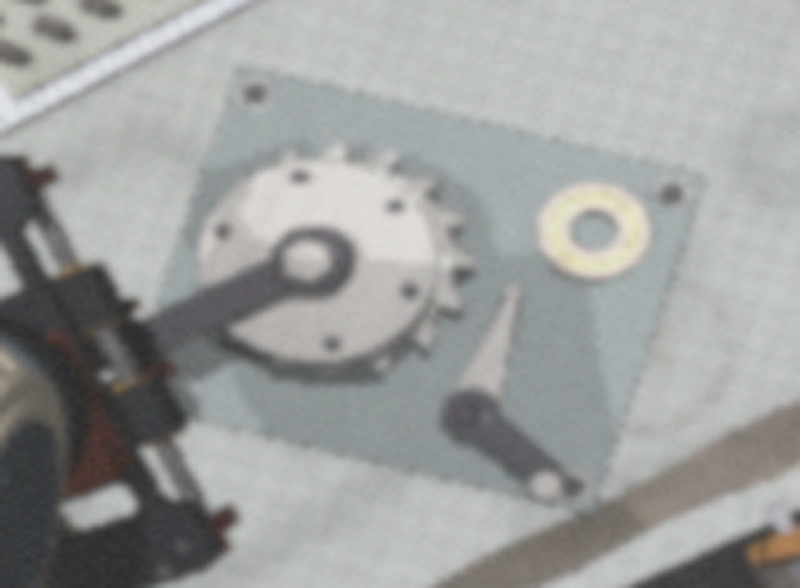

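```bash
cat >> h.py <<'E'
def plan(n,dth,z=100.5,R=79.7,dyaw=None):
    """n rows of dth; prints tool rows assuming turn with crank"""
    M,r,t,o=drum();p=o["ee_pos"].copy();A=np.arctan2(r[1],r[0])
    for i in range(n):
        A2=A+dth*(i+1);q=np.r_[np.array(WP[:2])+R*np.array([np.cos(A2),np.sin(A2)]),z if i==0 else z]
        k=-np.degrees(dth) if dyaw is None else dyaw
        print([(M.T@(q-p)/10).round(2).tolist(),round(k,1)])
        M=M@cv2.Rodrigues(np.array([0,0,np.radians(k)]))[0];p=q
E
python3 - <<'E'
from h import *
plan(4,-.07)
E
```

```text
th 1.494 R 79.6 z 100.6 yaw-tan -6.4 tilt [ 0.099 -0.023] Ft -16.2 Fr -5.8 Fz -12.8 w 22.1 t 10.95 v 0.046 q6 -0.53
[[0.55, -0.06, 0.05], np.float64(4.0)]
[[0.55, -0.05, 0.04], np.float64(4.0)]
[[0.55, -0.05, 0.05], np.float64(4.0)]
[[0.55, -0.05, 0.05], np.float64(4.0)]
```

Request:
arm_command(
  increments=[
    [[0.5,-0.05,0.05],4],
    [[0.5,-0.05,0.05],4],
  ],
)

```text
t: 11.15
ee_pos: [532.3, -45.0, 100.5]
orientation: [3.068, 0.453, 0.154]
ft_force: [5.7, 4.5, -3.9]
width: 22.3
```

```bash
python3 - <<'E'
from h import *
plan(4,-.07)
E
```

```text
th 1.335 R 79.5 z 100.5 yaw-tan -5.5 tilt [ 0.103 -0.021] Ft -7.0 Fr 2.0 Fz -3.9 w 22.3 t 11.15 v 0.764 q6 -0.38
[[0.55, -0.05, 0.05], np.float64(4.0)]
[[0.55, -0.04, 0.05], np.float64(4.0)]
[[0.55, -0.04, 0.05], np.float64(4.0)]
[[0.55, -0.04, 0.06], np.float64(4.0)]
```

Request:
arm_command(
  increments=[
    [[0.4,-0.04,0.05],3.5],
    [[0.4,-0.03,0.05],3.5],
    [[0.4,-0.03,0.05],3.5],
    [[0.4,-0.03,0.05],3.5],
  ],
)

```text
t: 11.55
ee_pos: [553.7, -39.2, 100.6]
orientation: [3.113, 0.061, 0.175]
ft_force: [5.3, -1.5, -1.8]
width: 22.7
```

```bash
python3 - <<'E'
from h import *
plan(4,-.06)
E
```

```text
th 1.055 R 79.8 z 100.6 yaw-tan -4.1 tilt [ 0.113 -0.02 ] Ft -5.1 Fr -2.0 Fz -1.8 w 22.7 t 11.55 v 0.654 q6 -0.11
[[0.47, -0.01, 0.07], np.float64(3.4)]
[[0.47, -0.02, 0.05], np.float64(3.4)]
[[0.47, -0.02, 0.05], np.float64(3.4)]
[[0.47, -0.02, 0.05], np.float64(3.4)]
```

Request:
arm_command(
  increments=[
    [[0.4,-0.01,0.05],3.6],
    [[0.4,-0.01,0.05],3.6],
    [[0.4,-0.01,0.05],3.6],
    [[0.4,-0.01,0.05],3.6],
    [[0.4,-0.01,0.05],3.6],
  ],
)

```text
t: 12.05
ee_pos: [578.9, -40.2, 100.7]
orientation: [3.101, -0.451, 0.191]
ft_force: [3.0, -0.7, -1.6]
width: 22.7
```

```bash
python3 - <<'E'
from h import *
plan(4,-.06)
E
```

```text
th 0.739 R 79.9 z 100.7 yaw-tan -4.9 tilt [ 0.12 -0.02] Ft -3.1 Fr -0.0 Fz -1.6 w 22.7 t 12.05 v 0.638 q6 0.22
[[0.47, -0.0, 0.08], np.float64(3.4)]
[[0.47, -0.03, 0.06], np.float64(3.4)]
[[0.47, -0.03, 0.06], np.float64(3.4)]
[[0.47, -0.03, 0.06], np.float64(3.4)]
```

Request:
arm_command(
  increments=[
    [[0.4,-0.01,0.06],3.4],
    [[0.4,-0.02,0.06],3.4],
    [[0.4,-0.02,0.06],3.4],
    [[0.4,-0.02,0.06],3.4],
    [[0.4,-0.02,0.06],3.4],
    [[0.35,-0.02,0.06],3.4],
    [[0.3,-0.02,0.05],3],
  ],
)

```text
t: 12.75
ee_pos: [607.3, -52.3, 100.7]
orientation: [-2.912, 1.092, -0.193]
ft_force: [-0.2, -1.4, 1.5]
width: 22.8
```

```bash
python3 - <<'E'
from h import *
plan(4,-.04)
E
```

```text
th 0.350 R 79.8 z 100.7 yaw-tan -7.3 tilt [ 0.125 -0.019] Ft -0.6 Fr -1.3 Fz 1.5 w 22.8 t 12.75 v 0.509 q6 0.62
[[0.32, -0.02, 0.05], np.float64(2.3)]
[[0.32, -0.03, 0.04], np.float64(2.3)]
[[0.32, -0.03, 0.03], np.float64(2.3)]
[[0.32, -0.03, 0.03], np.float64(2.3)]
```

Request:
arm_command(
  increments=[
    [[0.3,-0.02,0.05],2.2],
    [[0.3,-0.03,0.04],2.2],
    [[0.3,-0.03,0.04],2.2],
    [[0.3,-0.03,0.04],2.2],
    [[0.25,-0.02,0.03],2],
  ],
)

```text
t: 13.25
ee_pos: [619.4, -62.5, 100.7]
orientation: [-2.777, 1.371, -0.188]
ft_force: [0.0, 0.7, 0.8]
width: 22.5
```

```bash
python3 - <<'E'
from h import *
plan(4,-.025)
E
```

```text
th 0.151 R 79.7 z 100.7 yaw-tan -7.4 tilt [ 0.126 -0.018] Ft 0.5 Fr 0.6 Fz 0.8 w 22.5 t 13.25 v 0.328 q6 0.80
[[0.2, -0.02, 0.04], np.float64(1.4)]
[[0.2, -0.02, 0.02], np.float64(1.4)]
[[0.2, -0.02, 0.02], np.float64(1.4)]
[[0.2, -0.02, 0.02], np.float64(1.4)]
```

Request:
arm_command(
  increments=[
    [[0.2,-0.02,0.04],1.4],
    [[0.2,-0.02,0.02],1.4],
  ],
)

```text
t: 13.45
ee_pos: [622.3, -65.7, 100.6]
orientation: [-2.737, 1.441, -0.186]
ft_force: [1.0, 0.9, 1.9]
width: 21.9
```

Request:
arm_command(
  increments=[
    [[0.17,-0.02,0.02],1.4],
    [[0.17,-0.02,0.02],1.4],
  ],
)

```text
t: 13.65
ee_pos: [624.6, -68.5, 100.6]
orientation: [-2.695, 1.511, -0.183]
ft_force: [-1.3, -0.7, 3.1]
width: 22.3
```

```bash
python3 - <<'E'
from h import *
plan(2,-.022)
E
```

```text
th 0.051 R 79.6 z 100.6 yaw-tan -7.7 tilt [ 0.126 -0.018] Ft 0.3 Fr -1.5 Fz 3.1 w 22.3 t 13.65 v 0.237 q6 0.90
[[0.17, -0.03, 0.03], np.float64(1.3)]
[[0.17, -0.02, 0.02], np.float64(1.3)]
```

Request:
arm_command(
  increments=[
    [[0.17,-0.02,0.01],1.3],
    [[0.17,-0.02,0.01],1.3],
  ],
)

```text
t: 13.85
ee_pos: [626.7, -71.3, 100.6]
orientation: [-2.655, 1.576, -0.181]
ft_force: [-0.4, 0.3, 2.1]
width: 22.3
```

Request:
arm_command(
  increments=[
    [[0.17,-0.02,0.02],1.3],
    [[0.17,-0.02,0.02],1.3],
  ],
)

```text
t: 14.05
ee_pos: [628.7, -74.2, 100.6]
orientation: [-2.613, 1.639, -0.179]
ft_force: [-2.6, 1.2, 3.4]
width: 22.3
```

```bash
python3 - <<'E'
from h import *
plan(2,-.022)
E
```

```text
th -0.037 R 79.5 z 100.6 yaw-tan -8.3 tilt [ 0.125 -0.017] Ft 2.4 Fr -1.4 Fz 3.4 w 22.3 t 14.05 v 0.218 q6 0.98
[[0.17, -0.04, 0.03], np.float64(1.3)]
[[0.17, -0.02, 0.01], np.float64(1.3)]
```

Request:
arm_command(
  increments=[
    [[0.17,-0.03,0.01],1.3],
  ],
)

```text
t: 14.15
ee_pos: [629.6, -75.7, 100.6]
orientation: [-2.591, 1.671, -0.177]
ft_force: [-1.1, 0.5, 1.8]
width: 22.4
```

```bash
python3 - <<'E'
from h import *
plan(1,-.022)
E
```

```text
th -0.059 R 79.5 z 100.6 yaw-tan -8.4 tilt [ 0.125 -0.017] Ft 1.0 Fr -0.7 Fz 1.8 w 22.4 t 14.15 v 0.220 q6 1.01
[[0.17, -0.05, 0.03], np.float64(1.3)]
```

Request:
arm_command(
  increments=[
    [[0.17,-0.03,0.01],1.3],
  ],
)

```text
t: 14.25
ee_pos: [630.5, -77.2, 100.6]
orientation: [-2.57, 1.702, -0.175]
ft_force: [-1.7, -0.1, 2.4]
width: 22.1
```

```bash
python3 - <<'E'
from h import *
plan(1,-.022)
E
```

```text
th -0.081 R 79.4 z 100.6 yaw-tan -8.6 tilt [ 0.124 -0.017] Ft 0.7 Fr -1.5 Fz 2.4 w 22.1 t 14.25 v 0.217 q6 1.03
[[0.17, -0.05, 0.02], np.float64(1.3)]
```

Still moving freely; continue in short feeling steps.

Request:
arm_command(
  increments=[
    [[0.17,-0.04,0.01],1.2],
    [[0.17,-0.03,0.01],1.2],
  ],
)

```text
t: 14.45
ee_pos: [632.3, -80.3, 100.6]
orientation: [-2.528, 1.759, -0.172]
ft_force: [-1.7, 0.8, 3.9]
width: 22.0
```

```bash
python3 - <<'E'
from h import *
plan(1,-.022)
E
```

```text
th -0.126 R 79.4 z 100.6 yaw-tan -8.6 tilt [ 0.124 -0.017] Ft 1.5 Fr -1.1 Fz 3.9 w 22.0 t 14.45 v 0.199 q6 1.07
[[0.17, -0.05, 0.02], np.float64(1.3)]
```

Request:
arm_command(
  increments=[
    [[0.17,-0.04,0.02],1.2],
    [[0.17,-0.03,0.01],1.2],
  ],
)

```text
t: 14.65
ee_pos: [633.9, -83.5, 100.6]
orientation: [-2.486, 1.815, -0.169]
ft_force: [-2.7, 0.5, 3.1]
width: 21.9
```

```bash
python3 - <<'E'
from h import *
plan(1,-.022)
E
```

```text
th -0.171 R 79.4 z 100.6 yaw-tan -8.6 tilt [ 0.123 -0.017] Ft 1.6 Fr -2.2 Fz 3.1 w 21.9 t 14.65 v 0.199 q6 1.11
[[0.17, -0.06, 0.02], np.float64(1.3)]
```

Request:
arm_command(
  increments=[
    [[0.17,-0.05,0.01],1.2],
    [[0.17,-0.03,0.01],1.2],
  ],
)

```text
t: 14.85
ee_pos: [635.2, -86.4, 100.5]
orientation: [-2.442, 1.87, -0.164]
ft_force: [-5.2, 5.2, 4.3]
width: 21.8
```

```bash
python3 - <<'E'
from h import *
plan(1,-.022)
E
```

```text
th -0.211 R 79.3 z 100.5 yaw-tan -9.0 tilt [ 0.122 -0.016] Ft 6.9 Fr -2.6 Fz 4.3 w 21.8 t 14.85 v 0.200 q6 1.15
[[0.17, -0.07, 0.02], np.float64(1.3)]
```

Request:
arm_command(
  increments=[
    [[0.17,-0.05,0.01],1.2],
    [[0.17,-0.03,0.01],1.2],
  ],
)

```text
t: 15.05
ee_pos: [635.7, -87.7, 100.4]
orientation: [-2.396, 1.925, -0.156]
ft_force: [-5.8, 7.8, 7.2]
width: 22.1
```

```bash
python3 - <<'E'
from h import *
plan(1,-.022)
E
```

```text
th -0.229 R 79.2 z 100.4 yaw-tan -10.5 tilt [ 0.119 -0.014] Ft 9.4 Fr -2.3 Fz 7.2 w 22.1 t 15.05 v 0.196 q6 1.19
[[0.16, -0.08, 0.01], np.float64(1.3)]
```

Request:
arm_command(
  increments=[
    [[-0.1,0,0],0],
  ],
)

```text
t: 15.15
ee_pos: [635.5, -86.9, 100.5]
orientation: [-2.395, 1.927, -0.156]
ft_force: [-3.7, -3.9, 3.8]
width: 21.8
```

```bash
python3 - <<'E'
from h import *
plan(1,-.022)
E
```

```text
th -0.218 R 79.3 z 100.5 yaw-tan -11.2 tilt [ 0.119 -0.014] Ft -2.1 Fr -5.0 Fz 3.8 w 21.8 t 15.15 v 0.019 q6 1.19
[[0.17, -0.07, 0.02], np.float64(1.3)]
```

Request:
arm_command(
  increments=[
    [[0,0,0],0],
    [[0,0,0],0],
    [[0,0,0],0],
    [[0,0,0],0],
  ],
  gripper=0.6,
)

```text
t: 15.55
ee_pos: [637.6, -87.6, 100.5]
orientation: [-2.392, 1.926, -0.162]
ft_force: [-0.0, -0.1, 0.2]
width: 50.1
```

```bash
python3 - <<'E'
from h import *
plan(1,-.022)
cv2.imwrite("pics/s8.png",cv2.resize(get_image("scene")[145:245,215:335,::-1],None,fx=6,fy=6,interpolation=cv2.INTER_CUBIC))
E
```

```text
th -0.236 R 81.0 z 100.5 yaw-tan -10.2 tilt [ 0.123 -0.015] Ft -0.1 Fr -0.1 Fz 0.2 w 50.1 t 15.55 v 0.004 q6 1.19
[[0.2, 0.1, -0.0], np.float64(1.3)]
```

View pics/s8.png

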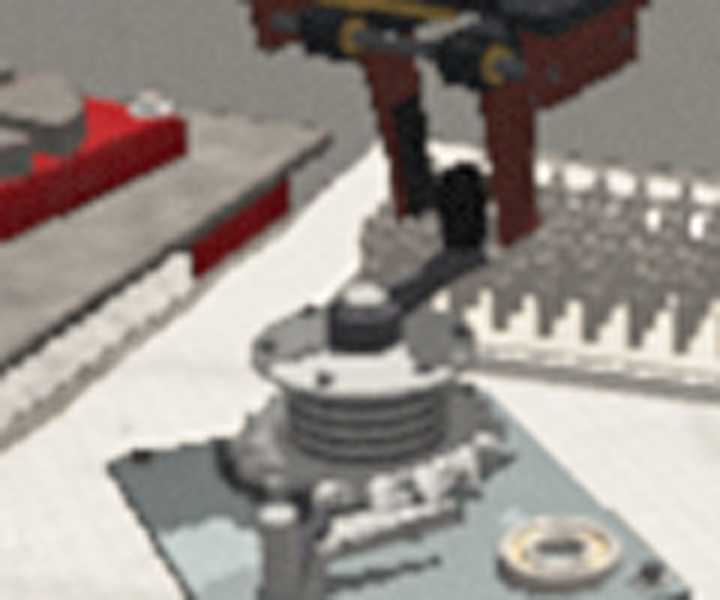

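Request:
arm_command(
  increments=[
    [[0,0,-1.5],0],
    [[0,0,-3],0],
    [[0,0,-4],0],
    [[0,0,-4],0],
    [[0,0,-4],0],
    [[0,-4,-2],0],
    [[0,-4,0],0],
    [[0,-4,0],0],
    [[0,-4,0],0],
    [[0,0,0],0],
  ],
)

```text
t: 16.6
ee_pos: [771.9, -49.7, 323.5]
orientation: [-2.386, 1.925, -0.173]
ft_force: [0.6, -0.0, -0.7]
width: 52.5
```

```bash
python3 - <<'E'
from h import *
drum()
cv2.imwrite("pics/t5.png",cv2.resize(get_image("top")[150:290,180:340,::-1],None,fx=5,fy=4.2,interpolation=cv2.INTER_CUBIC))
cv2.imwrite("pics/s9.png",get_image("scene")[:,:,::-1])
cv2.imwrite("pics/t6.png",get_image("top")[:,:,::-1])
E
```

```text
th -0.310 R 220.3 z 323.5 yaw-tan -6.2 tilt [ 0.131 -0.016] Ft -0.2 Fr 0.6 Fz -0.7 w 52.5 t 16.60 v 0.068 q6 1.28
```

View pics/t5.png

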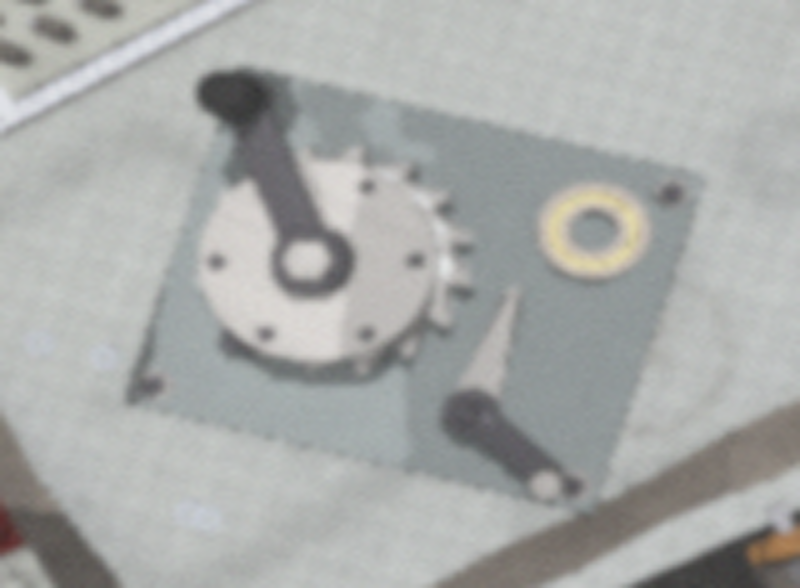

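View pics/s9.png

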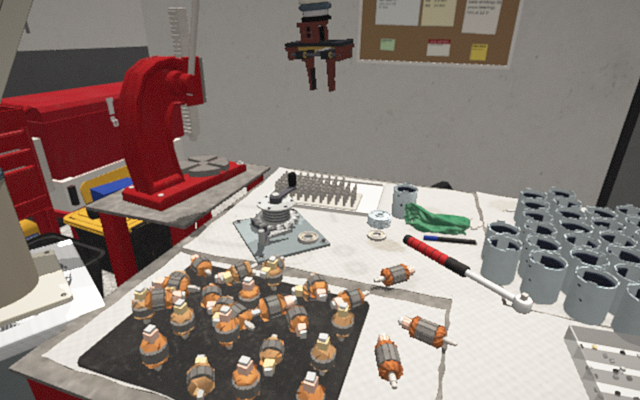

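```bash
python3 - <<'E'
from h import *
px=lambda a,b:np.array([180+(a+.5)/5-.5,150+(b+.5)/4.2-.5])
k=back("top",*px(231,96),130)[:2];d=k-np.array(WP[:2]);print(k,np.hypot(*d),np.arctan2(d[1],d[0])-WP[2]-.87)
for th in(-.15,-.19,-.22):
    A=th+.87+WP[2];q=proj("top",[WP[0]+80*np.cos(A),WP[1]+80*np.sin(A),130]);print(th,(q-[180,150])*[5,4.2])
a=get_image("top").astype(int);import time
o=cv2.imread("pics/t5.png")
b=cv2.imread("pics/t6.png")[:,:,::-1].astype(int);print(np.abs(a-b)[150:290,180:340].mean())
E
```

```text
[634.98810331 -91.67317208] 77.1054380485227 -0.27264421738520095
-0.15 [202.26595653  96.57349406]
-0.19 [210.06865694  93.58814919]
-0.22 [216.00805289  91.52164777]
1.7060565476190477
```

```bash
python3 - <<'E'
from workcell import *
print(close_job())
E
```

```text
the job is handed in; nothing more can be done
None
```

I handed the job in at about t = 17 s with every step done; the hand-in gave no verdict. The force still on the buffer at the end is my estimate, because it can't be read directly.

- **Lever:** I pushed it to its solid end with at most about 17 N on the tool. In the top image it stands at about 0.50 rad, and it hadn't moved in the last picture.
- **Pawl:** I gripped the knob and wound on about 0.15 rad. The image showed the pawl clear of the wheel, and it still was at the end.
- **Easing back:** I held the crank the whole way at under 1 rad/s. Near home I took short steps and felt for the stop, which I met at about -0.19 rad.
- **At the stop:** I sent one small step too many before reading the force. The knob force peaked at about 9.4 N, which I put at 12.5 to 16 N on the buffer, under the 18 N limit. I backed off about 0.01 rad and let go.
- **Final checks:**
  - **Drum:** it looks at rest, with an estimated 8 to 12 N on the buffer. The last image puts it at about -0.27 rad, against -0.22 rad from the arm when I let go. The image reading is only good to about 0.05 rad, and it shows no rebound off the stop.
  - **Surroundings:** the bearing on the plate is where it was by eye, and the other loose parts look unmoved. The arm is clear of everything.
- **Side effect:** the tool tilted about 7 degrees under load, which did no harm I could see.

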